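# Fit the bearing sleeve on a microtome clamp spindle and present it tipped

## Task

Slide the tall bearing sleeve (not the flat washer) over the top of the clamp spindle, which stands in the white block, until it rests on the spindle's flange. Then grip the spindle itself, draw it with the sleeve up out of the block, tip it about 45 degrees from upright, foot end low, any direction, and hold its foot at least 15 cm above the bench for a colleague to inspect. Finish while still holding it there, steady, with the sleeve still on the flange, and leave the washer, the jar and the clamping lever where they are.

Things in the scene. Friction and masses are not known exactly. Their poses are not given: they have to be found in the camera images.
- spindle: Bright steel spindle, 110 mm long, about 150 g, loose, standing upright in the block's hole. Origin: centre of its foot end; z runs along its axis from foot to top. Foot: 14 mm diameter, z 0 to 40 mm. Flange: 36 mm diameter, z 40 to 48 mm, its underside resting on the block's top. Shaft: 14 mm diameter, z 48 to 110 mm, top 3 mm chamfered to 9 mm diameter. Lift it 40 mm straight up to clear the block.
- sleeve: The tall bearing sleeve: dark steel ring, 28 mm high, outside diameter 30 mm, bore 17 mm, about 60 g, loose, standing on end on the aluminium plate at one of two places. Origin: centre of its underside; z is its axis. Resting on the flange its origin lies at z = 48 mm of the spindle, and 34 mm of shaft then stands above it.
- washer: Flat washer, left alone: dark steel ring, 8 mm high, outside diameter 30 mm, bore 17 mm, loose, lying on the plate about 90 mm from the sleeve, at the other place. Origin: centre of its underside.
- block: White plastic storage block, fixed, 90 x 75 x 50 mm (x, y, z); origin: centre of its underside on the bench. Hole of 16 mm diameter, 43 mm deep, in the middle of its top face, holds the spindle's foot. It stands on the left or the right of the work area.
- plate: Flat aluminium plate, fixed, 190 x 100 x 6 mm (x, y, z), on the bench, on the other side from the block; origin: centre of its underside. The sleeve and the washer stand on it near its long (x) middle line, about 45 mm either side of its centre.
- jar: Closed amber jar with white cap, 52 mm diameter, 70 mm high, standing on the bench beyond the work, left alone. Origin: centre of its underside.
- lever: Black clamping lever with a short steel stud, about 100 mm long, up to 20 mm high, lying on the bench between the block and the plate, left alone. Origin: on the bench below its middle; x along it.
Mind the look-alikes: they are no part of the job. What is shaped like the block but purple is not meant.

How it is judged:
By the outcome, as a careful person would: the job done as asked, in the order asked, and still so for the second after the job is handed in, while the arm keeps its last pose, push and grip.
It also fails if it takes over 67 s, if anything falls off the work surface, if the arm or the gripper's body presses on something with over 40 N, if the wrist force passes 120 N, or if a joint passes its speed limit or range.

## Robot

A 6-joint arm with a two-finger parallel gripper is mounted at the origin on the work surface. World frame = base frame: x ahead of the robot, y to its left, z up, the work surface at z = 0. Lengths are in m, angles in rad, forces in N, time in s.
With the tool pointing down it reaches from about 0.4 to 0.825 m from the base axis. Payload 7 kg.
Tool frame: the origin (TCP) lies between the finger pads; the fingertips stand 11 mm ahead of it and the grasp point (between the pads) lies 8 mm behind it (arm.tips_ahead is the distance from the TCP to the fingertips, in m); z points along the fingers, x is the direction in which the jaws open and shut, and the axes are right-handed (so a half turn about z gives the same grasp; the last joint's range is limited). The gripper opens to 88 mm and grips with 3 to 60 N. Pads are 19 mm wide; open, the fingers measure 130 mm over their backs; the gripper's body (78 mm by 193 mm) begins 47 mm behind the grasp point.
Start: joints at [-0.878, 0.359, 0.012, 0, -1.224, -0.288], TCP at [0.266, -0.62, 0.238] pointing down, gripper open.
Joint ranges: [-3.07, 3.07], [-1.43, 2.12], [-1.02, 1.25], [-3.03, 1.67], [-3.05, -0], [-3.03, 3.03]. Speed limits (rad/s): [2.39, 2.39, 3.01, 3.14, 3.14, 3.14].

## Interface

Orientations are given as [roll, pitch, yaw] about the fixed x, y, z axes, in that order (R = Rz(yaw) Ry(pitch) Rx(roll)).
In Python, from station import arm, optics, finder gives the robot as it stands. The module is installed in compiled form; this text tells all that it offers.
- The arm moves only by the tool apply_moves, never from a script. Its argument "increments" is one flat list of numbers, 6 for each row, row after row: the shift along the world's x, y, z in m, then the turn, a rotation vector about the world's x, y, z in rad. In form: [tx, ty, tz, rx, ry, rz, tx, ty, tz, rx, ry, rz, ...]. A call has 1 to 20 rows; each row shifts and turns the pose as measured when the row begins; what a row does not reach is not made up. A row lasts 1/12 s, in which the tool goes at most 41.7 mm and 7.16 degrees, less where a joint would pass 70% of its speed; a pose out of reach is approached as far as the arm can. A call with a gripper value outside its range is refused whole. "hand" is the closure, from 0 (fully open) to 1 (shut), set as the call begins (left out, the last holds). The fingers move at their own pace and stop on an object; "force" is the grip in N (left out, the last holds). Time passes only in rows, so rows that do not move let the fingers close. It gives the time, the measured TCP pose, the force and the opening at its end, in the units of the state.
- arm.get_state(): the state, without advancing time (a new reading comes with each control period).
- optics.grab_frame(name): name is "scene" or "top"; returns the picture (420x560x3 uint8, red, green, blue); there is no depth.
- optics.camera_model(name): a dict with "fx", "fy", "cx", "cy" (pixels), "world_to_cam" (4x4, takes a point from world to camera coordinates). Camera axes: x right, y up, looking along -z (the intrinsics and any distortion apply to the point x, -y, -z); pixel columns grow to the right and rows downward; lengths in m; the calibration is good to about 2 mm. A picture is of the moment at which its call begins. camera_model takes no time and is no camera call.
- arm.job_done(): hands the job in, once; it reports no verdict.
Trained networks look in the newest picture that a camera, given by its name, has taken for a name from the list of things; names that differ only in an ending like _2 or _b are one class to them, and where a whole thing is asked for, a point or a joint stands for the part that bears it (a point fixed in the world has none). Each returns a list of dicts, best first, with "conf" (0 to 1); they miss things now and then, are a little off and sometimes report something else, mostly with a low value. They report only what shows in the picture. A call takes as long as a camera call. They do not tell look-alikes from the thing itself.
- finder.find_in(camera, name): "box" ([left, top, right, bottom] in pixels, round what is visible of it).
- finder.landmark_of(camera, name): "point" ([column, row] in pixels: a listed point, or the origin of a listed thing).
The state is a dict: "t": time; "q": joint angles; "qd": joint speeds; "joint_efforts": joint torques, N m; "eef_pos": TCP position; "ee_rot": TCP orientation; "force": force on the tool from outside, world axes, zero at the start; "moment": the same for the moment, N m; "width": finger opening in m.
Only numpy, scipy, OpenCV 4.12 (cv2) and the standard library are available. Lean on these libraries where they do the work, as an engineer would, in place of code of your own. Each camera call takes 0.05 s, during which the arm holds its last target. There are 200 camera calls.

## Working session

There is one attempt and no reset: what is moved stays moved. The work goes in short steps, Python scripts to look and compute and a tool call to move; the robot and the scene stay as the last step left them, time stands still between calls to the robot, and variables do not carry over. Pictures are saved under pics/ and viewed, about 8 in all and at most 12, crops included, and the job is handed in when it is done.

Besides the shell and the picture viewer there is one more tool, called as name(argument=value, ...) on one line, values as JSON. apply_moves: Moves the arm, as the interface text tells. Its arguments: {"type":"object","properties":{"increments":{"type":"array"},"hand":{"type":"number"},"force":{"type":"number"}},"required":["increments"]}

```bash
mkdir -p pics; cat > h.py <<'E'
import numpy as np, cv2
from station import arm, optics, finder
def ray(cam,px):
    m=optics.camera_model(cam); T=np.array(m["world_to_cam"]); R=T[:3,:3]; c=-R.T@T[:3,3]
    d=R.T@np.array([(px[0]-m["cx"])/m["fx"],-(px[1]-m["cy"])/m["fy"],-1.]); return c,d
def atz(cam,px,z):
    c,d=ray(cam,px); return c+d*(z-c[2])/d[2]
def proj(cam,p):
    m=optics.camera_model(cam); T=np.array(m["world_to_cam"]); q=T[:3,:3]@np.array(p)+T[:3,3]
    return np.array([m["cx"]+m["fx"]*q[0]/-q[2], m["cy"]+m["fy"]*-q[1]/-q[2]])
def snap(cam,name,crop=None,k=1):
    im=optics.grab_frame(cam)[:,:,::-1]
    if crop: im=im[crop[1]:crop[3],crop[0]:crop[2]]
    cv2.imwrite("pics/"+name+".png",cv2.resize(im,None,fx=k,fy=k,interpolation=cv2.INTER_CUBIC))
E
python3 - <<'E'
from h import *
np.set_printoptions(precision=4,suppress=True)
for c in("top","scene"):
    snap(c,c+"0"); m=optics.camera_model(c); print(c,{k:v for k,v in m.items() if k!="world_to_cam"}, ray(c,(m["cx"],m["cy"])))
    for n in("spindle","sleeve","washer","block","plate","jar","lever"):
        print(n,[(np.round(d["point"]),round(d["conf"],2)) for d in finder.landmark_of(c,n)][:3],[(np.round(d["box"]),round(d["conf"],2)) for d in finder.find_in(c,n)][:3])
a=cv2.imread("pics/top0.png");b=cv2.imread("pics/scene0.png")
print(arm.get_state())
E
```

```text
top {'fx': 397.2731104478912, 'fy': 397.2731104478912, 'cx': 279.2612261570484, 'cy': 209.61914493543844} (array([ 0.476 , -0.0296,  0.7285]), array([ 0.0907, -0.0487, -0.9947]))
spindle [(array([331., 205.]), 0.85)] [(array([326., 193., 348., 210.]), 0.79)]
sleeve [(array([133., 259.]), 0.75)] [(array([122., 250., 143., 266.]), 0.85)]
washer [(array([143., 211.]), 0.49)] [(array([133., 202., 151., 221.]), 0.64)]
block [(array([375., 301.]), 0.86), (array([409., 209.]), 0.78), (array([297., 290.]), 0.72)] [(array([387., 178., 447., 234.]), 0.81), (array([356., 277., 407., 328.]), 0.76), (array([307., 178., 354., 232.]), 0.73)]
plate [(array([133., 234.]), 0.62)] [(array([ 96., 181., 170., 288.]), 0.59)]
jar [(array([245., 124.]), 0.67)] [(array([234.,  97., 259., 135.]), 0.95)]
lever [(array([237., 245.]), 0.78)] [(array([231., 222., 243., 275.]), 0.9)]
scene {'fx': 436.64196108820704, 'fy': 436.64196108820704, 'cx': 277.6886882953063, 'cy': 210.14706858943873} (array([0.9738, 0.167 , 0.5989]), array([-0.5954, -0.2823, -0.7522]))
spindle [(array([220., 206.]), 0.61)] [(array([204., 1
[... 407 characters left out ...]
, 251., 159.]), 0.59)]
plate [(array([416., 261.]), 0.66)] [(array([364., 211., 463., 318.]), 0.84)]
jar [(array([248., 315.]), 0.61)] [(array([231., 278., 266., 331.]), 0.93)]
lever [(array([319., 211.]), 0.9)] [(array([305., 191., 331., 230.]), 0.8)]
{'t': 1.5, 'q': array([-0.8779,  0.3586,  0.0119,  0.    , -1.2241, -0.2881]), 'qd': array([ 0.0016, -0.0003, -0.0003, -0.0002,  0.0001,  0.    ]), 'joint_efforts': array([ -0.001 , -58.2372,  29.3294,   7.0024,   0.0125,   0.0001]), 'eef_pos': array([ 0.2658, -0.6204,  0.2376]), 'ee_rot': array([-3.1416,  0.    ,  1.9756]), 'force': array([-0.3866,  0.9603, -0.3967]), 'moment': array([-0.0368,  0.0033, -0.0392]), 'width': 0.08750569387084883}
```

View pics/top0.png

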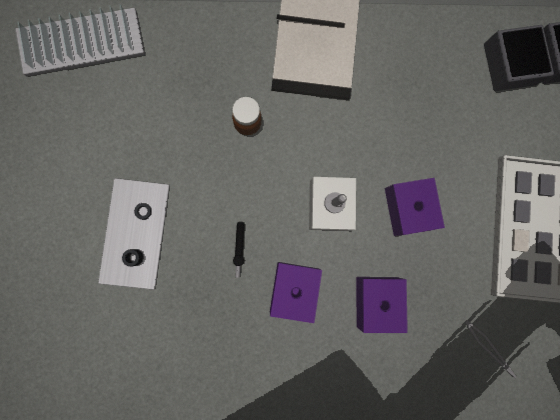

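View pics/scene0.png

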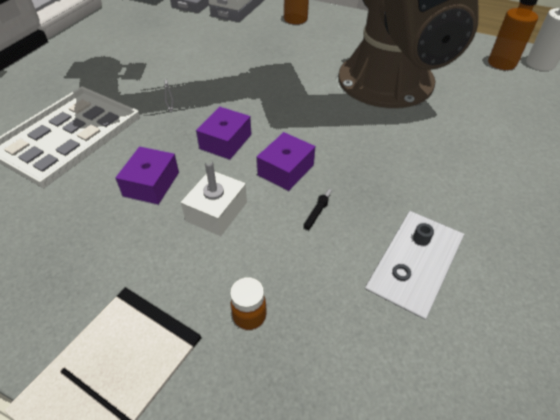

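The white block with the spindle is at top (334,203) and scene (213,200). The purple blocks at top (296,292), (385,305) and (415,207) are decoys. Ring candidates are the tall dark one at top (133,258) / scene (424,234) and the flat one at top (143,211) / scene (401,272). By its height, the tall one is the sleeve. I'll check this in one close crop.

```bash
python3 - <<'E'
from h import *
a=cv2.imread("pics/top0.png");b=cv2.imread("pics/scene0.png")
def cr(im,x,y,w,h): return cv2.resize(im[y:y+h,x:x+w],(400,300),interpolation=cv2.INTER_CUBIC)
out=np.vstack([np.hstack([cr(a,93,187,100,100*3//4+15),cr(a,300,165,80,60)]),np.hstack([cr(b,376,222,80,60),cr(b,176,155,80,60)])])
cv2.imwrite("pics/c1.png",out)
np.set_printoptions(precision=4,suppress=True)
print("sleeve base",atz("top",(133,259),.006),atz("scene",(420,242),.006))
print("washer",atz("top",(143,211),.006),atz("scene",(401,274),.006))
print("lever",atz("top",(237,245),0),atz("scene",(319,211),0)); print("jar",atz("top",(245,124),0),atz("scene",(248,315),0))
print("spindle foot",atz("top",(331,205),.01),atz("scene",(220,206),.01))
# grey threshold blobs
E
```

```text
sleeve base [0.4567 0.1965 0.006 ] [0.4667 0.1934 0.006 ]
washer [0.5421 0.1804 0.006 ] [0.5433 0.1808 0.006 ]
lever [0.4787 0.0127 0.    ] [0.4696 0.0111 0.    ]
jar [ 0.7042 -0.0035  0.    ] [ 0.7087 -0.0087  0.    ]
spindle foot [ 0.549  -0.1598  0.01  ] [ 0.543  -0.1528  0.01  ]
```

View pics/c1.png

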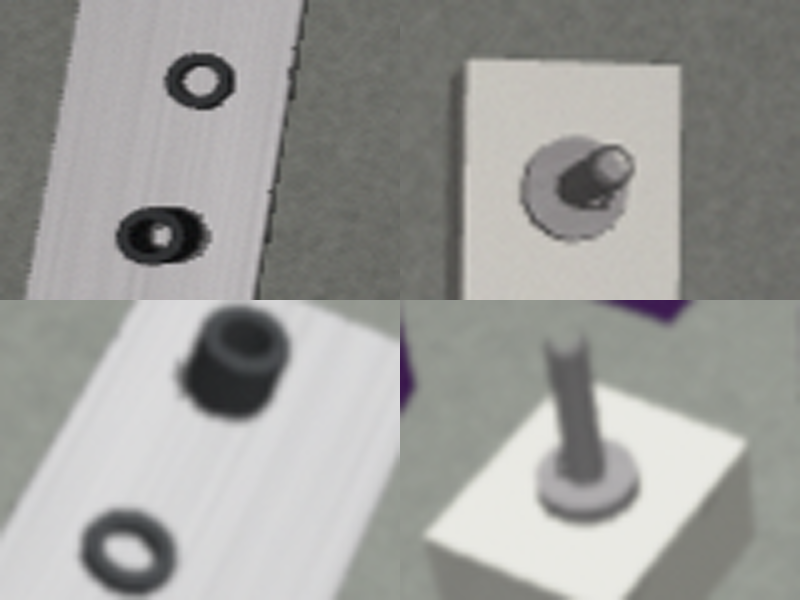

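```bash
python3 - <<'E'
from h import *
np.set_printoptions(precision=4,suppress=True)
def tri(p,q):
    c,d=ray("top",p);e,f=ray("scene",q)
    A=np.stack([d,-f],1); s=np.linalg.lstsq(A,e-c,rcond=None)[0]; u=c+s[0]*d;v=e+s[1]*f; return (u+v)/2,np.linalg.norm(u-v)
print("sleeve top",atz("top",(130.5,257.5),.034),atz("scene",(425,229.6),.034),tri((130.5,257.5),(425,229.6)))
print("washer top",atz("top",(143.2,211),.014),atz("scene",(401,271.8),.014))
print("flange",atz("top",(334.4,202.2),.058),atz("scene",(213.2,190.2),.058))
print("tip",atz("top",(342.2,197),.12),atz("scene",(208.8,161.5),.12))
# white block top corners from top camera, crop pixels
for p in((468,60),(680,64)): print("blk corner",atz("top",(300+(p[0]-400)/5,165+p[1]/5),.05))
# plate corners
for p in((116,180),(169,184),(155,289),(99,283)): print("plate",atz("top",p,.006))
E
```

```text
sleeve top [0.4601 0.192  0.034 ] [0.4617 0.1937 0.034 ] (array([0.4598, 0.1933, 0.0317]), np.float64(0.0011042606403330777))
washer top [0.5414 0.1777 0.014 ] [0.5451 0.1796 0.014 ]
flange [ 0.5489 -0.1571  0.058 ] [ 0.5515 -0.1557  0.058 ]
tip [ 0.5501 -0.1578  0.12  ] [ 0.5475 -0.1582  0.12  ]
blk corner [ 0.5941 -0.1234  0.05  ]
blk corner [ 0.5922 -0.1978  0.05  ]
plate [0.5989 0.2292 0.006 ]
plate [0.5908 0.1346 0.006 ]
plate [0.4033 0.1573 0.006 ]
plate [0.4157 0.2547 0.006 ]
```

apply_moves(increments=[0.016,0.028,0,0,0,-0.036,0.016,0.028,0,0,0,-0.036,0.016,0.028,0,0,0,-0.036,0.016,0.028,0,0,0,-0.036,0.016,0.028,0,0,0,-0.036,0.016,0.028,0,0,0,-0.036,0.016,0.028,0,0,0,-0.036,0.016,0.028,0,0,0,-0.036,0.016,0.028,0,0,0,-0.036,0.016,0.028,0,0,0,-0.036,0.016,0.028,0,0,0,-0.036,0.016,0.028,0,0,0,-0.036,0.016,0.028,0,0,0,-0.036,0.016,0.028,0,0,0,-0.036,0.016,0.028,0,0,0,-0.036], hand=0, force=30)

```text
t: 2.75
eef_pos: [0.5097, -0.1853, 0.2382]
ee_rot: [3.138, 0.0, 1.401]
force: [1.0, -0.5, 0.1]
width: 0.0875
```

apply_moves(increments=[-0.004,0.0315,-0.011,0,0,0,-0.004,0.0315,-0.011,0,0,0,-0.004,0.0315,-0.011,0,0,0,-0.004,0.0315,-0.011,0,0,0,-0.004,0.0315,-0.011,0,0,0,-0.004,0.0315,-0.011,0,0,0,-0.004,0.0315,-0.011,0,0,0,-0.004,0.0315,-0.011,0,0,0,-0.004,0.0315,-0.011,0,0,0,-0.004,0.0315,-0.011,0,0,0,-0.004,0.0315,-0.011,0,0,0,-0.004,0.0315,-0.011,0,0,0.03,0,0,0,0,0,0])

```text
t: 3.83
eef_pos: [0.4632, 0.2159, 0.1052]
ee_rot: [3.125, -0.005, 1.435]
force: [-0.4, 0.4, 0.4]
width: 0.0873
```

```bash
python3 - <<'E'
from h import *
snap("scene","s2",(330,130,530,280),4); s=arm.get_state(); print(s["eef_pos"],s["ee_rot"],s["q"],proj("scene",s["eef_pos"]))
E
```

```text
[0.46317538 0.2143725  0.10579562] [ 3.12505145 -0.00457109  1.43404737] [ 0.82722204  0.21051241 -0.54084822  0.01521532 -0.8063055  -2.54526473] [450.3434238  205.20616662]
```

View pics/s2.png

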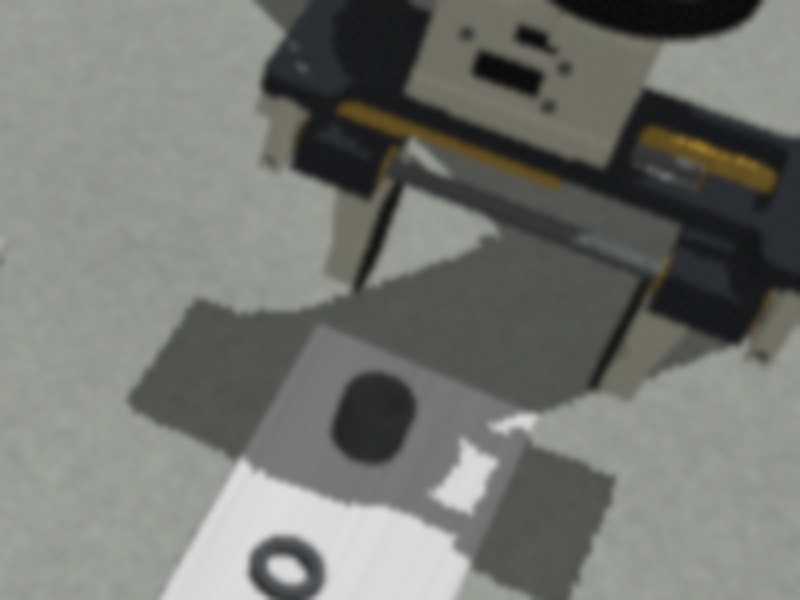

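The picture shows the open jaws above and behind the sleeve (crop (372,418)), straddling it across the plate. The washer at (287,568) is clear. The TCP overshot about 2 cm in y, so I'll correct that.

apply_moves(increments=[-0.001,-0.01,0,-0.001,0.008,0,-0.001,-0.011,0,-0.001,0.008,0,0,0,-0.01,0,0,0,0,0,-0.01,0,0,0,0,0,-0.01,0,0,0,0,0,-0.01,0,0,0,0,0,0,0,0,0,0,0,0,0,0,0])

```text
t: 4.55
eef_pos: [0.4616, 0.1847, 0.064]
ee_rot: [-3.141, -0.002, 1.426]
force: [-0.8, 0.3, -0.4]
width: 0.0874
```

apply_moves(increments=[0,0.004,0,0,0,0,0,0.003,-0.008,0,0,0,0,0,-0.009,0,0,0,0,0,-0.009,0,0,0,0,0,-0.009,0,0,0,0,0,-0.006,0,0,0,0,0,0,0,0,0,0,0,0,0,0,0])

```text
t: 5.22
eef_pos: [0.4621, 0.1919, 0.0192]
ee_rot: [3.141, -0.003, 1.425]
force: [0.4, -0.5, 0.7]
width: 0.0876
```

```bash
python3 - <<'E'
from h import *
snap("scene","s3",(380,190,480,265),6); s=arm.get_state(); print(s["eef_pos"],s["ee_rot"])
E
```

```text
[0.46204716 0.19188218 0.0193033 ] [ 3.14088122e+00 -2.83525992e-03  1.42444494e+00]
```

View pics/s3.png

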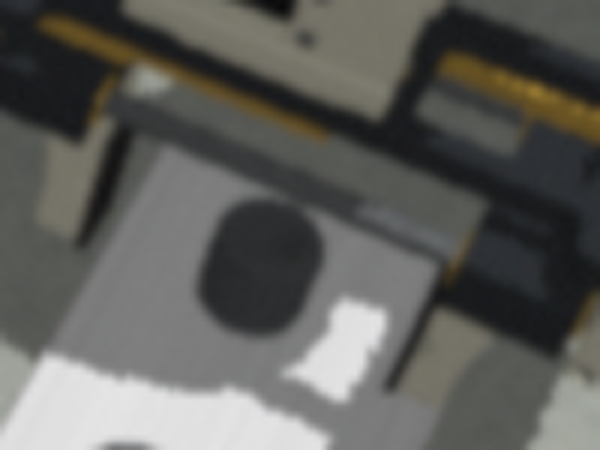

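The sleeve (crop (260,265)) sits midway between the fingers. Closing on it.

apply_moves(increments=[0,0,0,0,0,0,0,0,0,0,0,0,0,0,0,0,0,0,0,0,0,0,0,0,0,0,0,0,0,0,0,0,0,0,0,0,0,0,0,0,0,0,0,0,0,0,0,0,0,0,0,0,0,0,0,0,0,0,0,0], hand=1, force=25)

```text
t: 6.1
eef_pos: [0.4631, 0.1929, 0.0212]
ee_rot: [3.138, -0.006, 1.425]
force: [-0.5, 0.5, -0.4]
width: 0.0288
```

apply_moves(increments=[0,0,0.015,0,0,0,0,0,0.015,0,0,0,0,0,0.02,0,0,0,0,0,0.02,0,0,0,0,0,0.02,0,0,0,0,0,0.02,0,0,0,0,0,0.02,0,0,0,0,0,0.02,0,0,0,0,0,0,0,0,0,0,0,0,0,0,0])

```text
t: 6.93
eef_pos: [0.4598, 0.19, 0.176]
ee_rot: [-3.14, -0.001, 1.424]
force: [-0.6, 0.5, -1.2]
width: 0.0287
```

```bash
python3 - <<'E'
from h import *
s=arm.get_state(); p=s["eef_pos"];print(p,s["ee_rot"],s["force"],s["width"])
u=proj("scene",p).astype(int); print(u); snap("scene","s4",(u[0]-60,u[1]-45,u[0]+60,u[1]+45),6)
E
```

```text
[0.45981074 0.19003996 0.17603403] [-3.13993257e+00 -8.34785321e-04  1.42360159e+00] [-0.58792985  0.45721338 -1.19197808] 0.028690640661503678
[448 165]
```

View pics/s4.png

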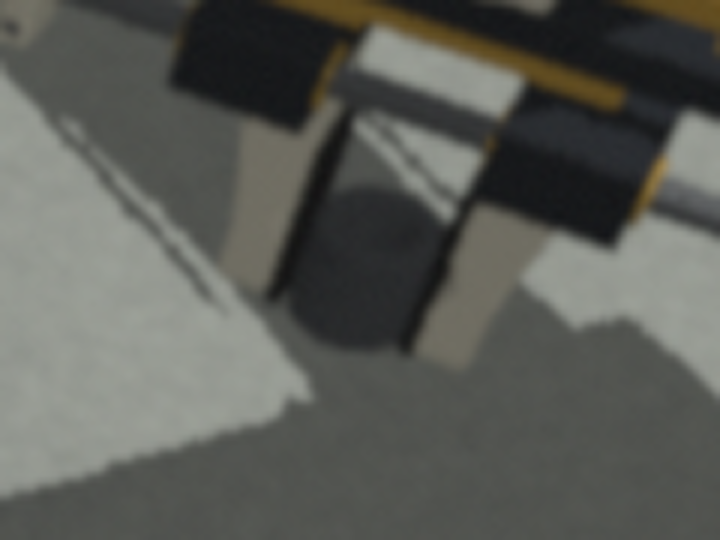

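The sleeve is held upright between the pads (crop (370,265)). Now over to the spindle.

apply_moves(increments=[0.004,-0.015,0,0,0,0,0.0077,-0.029,0,0,0,0,0.0077,-0.029,0,0,0,0,0.0077,-0.029,0,0,0,0,0.0077,-0.029,0,0,0,0,0.0077,-0.029,0,0,0,0,0.0077,-0.029,0,0,0,0,0.0077,-0.029,0,0,0,0,0.0077,-0.029,0,0,0,0,0.0077,-0.029,0,0,0,0,0.0077,-0.029,0,0,0,0,0.004,-0.015,0,0,0,0,0.002,-0.008,0,0,0,0,0,0,0,0,0,0,0,0,0,0,0,0])

```text
t: 8.23
eef_pos: [0.5407, -0.1542, 0.1585]
ee_rot: [-3.116, 0.006, 1.426]
force: [0.2, 0.2, -1.1]
width: 0.0286
```

apply_moves(increments=[0.006,-0.002,0,0.001,-0.013,0,0.005,-0.001,0,0.001,-0.013,0,0,0,0,0,0,0,0,0,0,0,0,0])

```text
t: 8.57
eef_pos: [0.5521, -0.1544, 0.1575]
ee_rot: [3.14, -0.0, 1.429]
force: [0.3, 0.8, -0.5]
width: 0.0288
```

```bash
python3 - <<'E'
from h import *
np.set_printoptions(precision=4,suppress=True)
s=arm.get_state(); p=s["eef_pos"];print(p,s["ee_rot"],s["force"],s["width"])
out=[]
for c in("scene","top"):
    im=optics.grab_frame(c)[:,:,::-1]; u=proj(c,p-[0,0,.03]).astype(int); o=(u[0]-40,u[1]-60+10*(c=="top")); print(c,"origin",o)
    out.append(cv2.resize(im[o[1]:o[1]+120,o[0]:o[0]+80],(400,600),interpolation=cv2.INTER_CUBIC))
cv2.imwrite("pics/s5.png",np.hstack(out))
E
```

```text
[ 0.5521 -0.1544  0.1575] [ 3.1403 -0.0003  1.4288] [ 0.2588  0.8203 -0.4541] 0.028805636220144742
scene origin (np.int64(168), np.int64(100))
top origin (np.int64(301), np.int64(145))
```

View pics/s5.png

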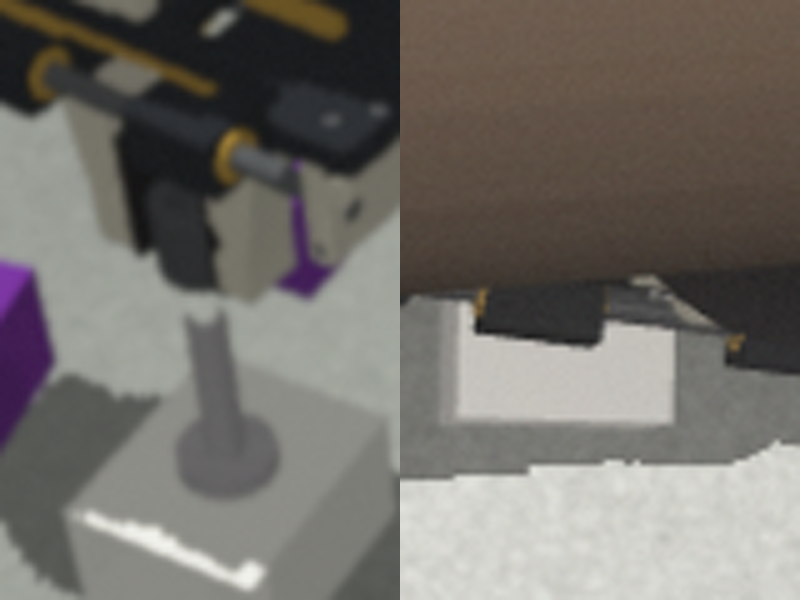

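```bash
cat >> h.py <<'E'
from scipy.optimize import least_squares
T=np.linspace(0,2*np.pi,181)
def ext(x,y,z0,z1,r):
    P=np.array([proj("scene",(x+r*np.cos(t),y+r*np.sin(t),z)) for z in(z0,z1) for t in T]); return P[:,0].min(),P[:,0].max(),P[:,1].min(),P[:,1].max()
E
python3 - <<'E'
from h import *
np.set_printoptions(precision=4,suppress=True)
print("flange pred L,R,T,B",np.array(ext(.5495,-.157,.05,.058,.018)),"meas 202.8 223.6 - 199.6")
print("tip pred",ext(.5495,-.157,.107,.117,.007),"meas 205.2 213.2")
print("sleeve pred",np.array(ext(.5496,-.1544,.1423,.1703,.015)),"meas 199 - - 158.2")
f=least_squares(lambda v:np.array(ext(v[0],v[1],.05,.058,.018))[[0,1,3]]-[202.8,223.6,199.6],[.55,-.157]).x
t=least_squares(lambda v:np.array(ext(v[0],v[1],.107,.117,.007))[[0,1]]-[205.2,213.2],[.55,-.157]).x
s=least_squares(lambda v:np.array(ext(v[0],v[1],.1423,.1703,.015))[[0,3]]-[199,158.2],[.55,-.157]).x
print(f,t,s)
print("d px per 10mm x,y", proj("scene",(.56,-.157,.1))-proj("scene",(.55,-.157,.1)),proj("scene",(.55,-.147,.1))-proj("scene",(.55,-.157,.1)))
E
```

```text
flange pred L,R,T,B [202.5958 224.0629 181.7787 200.0608] meas 202.8 223.6 - 199.6
tip pred (np.float64(204.65716335295184), np.float64(214.04093641627392), np.float64(160.92932025214225), np.float64(171.34694728023507)) meas 205.2 213.2
sleeve pred [196.3333 218.0394 132.3271 158.9338] meas 199 - - 158.2Traceback (most recent call last):
  File "<stdin>", line 6, in <module>
    return func(*args, **kwargs)
    result = trf(vector_fun.fun, vector_fun.jac, x0, f0, J0, lb, ub, ftol, xtol,
                 gtol, max_nfev, x_scale, loss_function, tr_solver,
                 tr_options.copy(), verbose, callback=callback_wrapped)
    return trf_no_bounds(
        fun, jac, x0, f0, J0, ftol, xtol, gtol, max_nfev, x_scale,
        loss_function, tr_solver, tr_options, verbose, callback=callback)
    J = jac(x)
    self._update_jac()
    ~~~~~~~~~~~~~~~~^^
    self.J = self.jac_wrapped(xp_copy(self.x), f0=self.f)
             ~~~~~~~~~~~~~~~~^^^^^^^^^^^^^^^^^^^^^^^^^^^^
    J, dct = approx_derivative(
             ~~~~~~~~~~~~~~~~~^
        self.fun,
        ^^^^^^^^^
    ...<2 lines>...
   
[... 509 characters left out ...]
args))
                      ~~~~~~~~^^^^^^^^^^^^^^^^^^^^^^^^^^^^^^
    return np.atleast_1d(self.fun(x))
                         ~~~~~~~~^^^
    return self.f(x, *self.args, **self.kwargs)
           ~~~~~~^^^^^^^^^^^^^^^^^^^^^^^^^^^^^^
  File "<stdin>", line 6, in <lambda>
  File "h.py", line 18, in ext
    P=np.array([proj("scene",(x+r*np.cos(t),y+r*np.sin(t),z)) for z in(z0,z1) for t in T]); return P[:,0].min(),P[:,0].max(),P[:,1].min(),P[:,1].max()
                ~~~~^^^^^^^^^^^^^^^^^^^^^^^^^^^^^^^^^^^^^^^^^
  File "h.py", line 9, in proj
    m=optics.camera_model(cam); T=np.array(m["world_to_cam"]); q=T[:3,:3]@np.array(p)+T[:3,3]
ValueError: time passes only in moves, steps and waits
```

```bash
sed -i 's/^def ray/from functools import lru_cache\ncm=lru_cache(None)(optics.camera_model)\ndef ray/; s/m=optics.camera_model(cam)/m=cm(cam)/' h.py
python3 - <<'E'
from h import *
np.set_printoptions(precision=4,suppress=True)
f=least_squares(lambda v:np.array(ext(v[0],v[1],.05,.058,.018))[[0,1,3]]-[202.8,223.6,199.6],[.55,-.157],x_scale=.01,diff_step=1e-3).x
s=least_squares(lambda v:np.array(ext(v[0],v[1],.1423,.1703,.015))[[0,3]]-[199,158.2],[.55,-.157],x_scale=.01,diff_step=1e-3).x
print(f,s)
print("d px per 10mm x,y", proj("scene",(.56,-.157,.1))-proj("scene",(.55,-.157,.1)),proj("scene",(.55,-.147,.1))-proj("scene",(.55,-.157,.1)))
im=cv2.imread("pics/s5.png")[:,:400]; im=cv2.resize(im,None,fx=1,fy=1)
def circ(x,y,z,r,col):
    P=np.array([proj("scene",(x+r*np.cos(t),y+r*np.sin(t),z)) for t in T]); P=(P-[168,100]+.5)*5
    cv2.polylines(im,[P.round().astype(np.int32)],True,col,1)
for z in(.05,.058): circ(.5495,-.157,z,.018,(0,255,0))
circ(.5495,-.157,.117,.007,(0,255,0));circ(.5495,-.157,.12,.0045,(0,255,0))
for z in(.1423,.1703): circ(.5496,-.1544,z,.015,(0,0,255))
g=np.clip(cv2.imread("pics/s5.png")[:,:400].astype(float)*2.2,0,255).astype(np.uint8)
cv2.imwrite("pics/s5b.png",np.hstack([im,g]))
E
```

```text
[ 0.5486 -0.1578] [ 0.5464 -0.1516]
d px per 10mm x,y [-3.1768  3.8473] [5.2472 1.7985]
```

View pics/s5b.png

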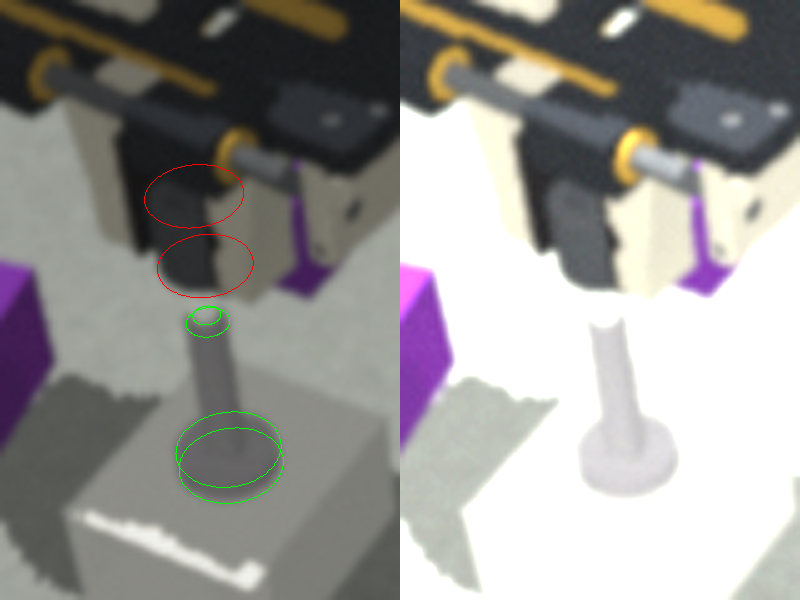

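The model overlay agrees to about 0.5 px. The sleeve is about 2.5 mm too far in +y relative to the shaft, so I'll correct that and lower a little.

apply_moves(increments=[0,-0.0025,0,0,0,0,0,0,-0.006,0,0,0,0,0,-0.006,0,0,0,0,0,-0.006,0,0,0,0,0,0,0,0,0,0,0,0,0,0,0])

```text
t: 9.17
eef_pos: [0.5519, -0.1564, 0.138]
ee_rot: [3.14, -0.001, 1.43]
force: [-0.0, -1.7, -1.1]
width: 0.0286
```

apply_moves(increments=[0,-0.0004,-0.003,0,0,0,0,0,-0.003,0,0,0,0,0,-0.003,0,0,0,0,0,-0.003,0,0,0,0,0,0,0,0,0,0,0,0,0,0,0])

```text
t: 9.67
eef_pos: [0.5517, -0.157, 0.1243]
ee_rot: [3.141, -0.0, 1.43]
force: [-0.5, 0.3, -1.6]
width: 0.0288
```

No force with the underside 11 mm below the shaft top, so it has threaded on. Continuing down.

apply_moves(increments=[0,0,-0.004,0,0,0,0,0,-0.005,0,0,0,0,0,-0.005,0,0,0,0,0,-0.005,0,0,0,0,0,-0.005,0,0,0,0,0,-0.005,0,0,0,0,0,-0.005,0,0,0,0,0,-0.005,0,0,0,0,0,-0.003,0,0,0,0,0,0,0,0,0])

```text
t: 10.5
eef_pos: [0.5514, -0.157, 0.0773]
ee_rot: [3.141, -0.0, 1.43]
force: [0.0, -0.2, -0.4]
width: 0.0289
```

apply_moves(increments=[0,0,-0.002,0,0,0,0,0,-0.0015,0,0,0,0,0,0,0,0,0,0,0,0,0,0,0])

```text
t: 10.83
eef_pos: [0.5517, -0.1571, 0.0735]
ee_rot: [3.141, -0.0, 1.43]
force: [0.3, 0.2, -0.7]
width: 0.0289
```

apply_moves(increments=[0,0,0,0,0,0,0,0,0,0,0,0,0,0,0,0,0,0,0,0,0,0,0,0,0,0,0,0,0,0,0,0,0,0,0,0], hand=0.35)

```text
t: 11.33
eef_pos: [0.5527, -0.1571, 0.0749]
ee_rot: [3.138, -0.0, 1.43]
force: [-0.3, 0.0, -0.4]
width: 0.0562
```

```bash
python3 - <<'E'
from h import *
s=arm.get_state(); p=s["eef_pos"];print(p,s["ee_rot"],s["force"],s["width"])
im=optics.grab_frame("scene")[:,:,::-1][100:220,140:260]; im=cv2.resize(np.ascontiguousarray(im),None,fx=5,fy=5,interpolation=cv2.INTER_CUBIC)
im=np.clip(im.astype(float)*1.7,0,255).astype(np.uint8)
for z in(.058,.086):
    P=np.array([proj("scene",(.549+.015*np.cos(t),-.1575+.015*np.sin(t),z)) for t in T]); P=(P-[140,100]+.5)*5
    cv2.polylines(im,[P.round().astype(np.int32)],True,(0,0,255),1)
cv2.imwrite("pics/s6.png",im)
E
```

```text
[ 0.5526851  -0.15711469  0.07491421] [ 3.13840015e+00 -3.71025776e-04  1.43001574e+00] [-0.34300839  0.04855678 -0.39217991] 0.056202534134729615
```

View pics/s6.png

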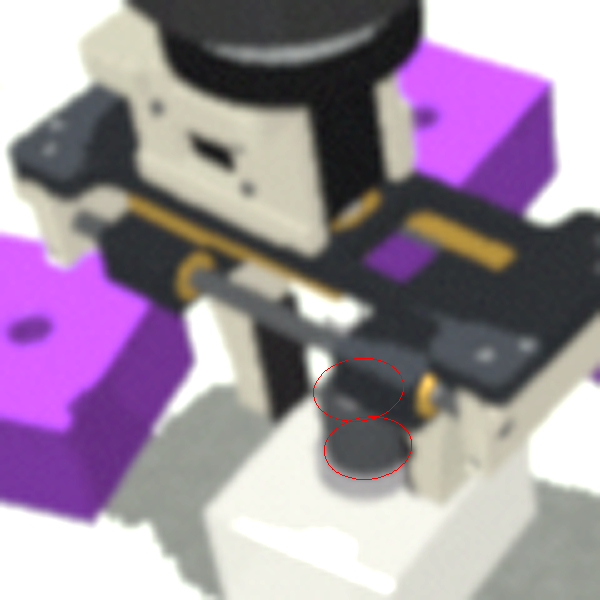

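The sleeve's outline matches the model when seated on the flange (crop (365,450)). Next I'll rise clear and turn the jaws radial, so the later tilt lies in the jaw plane.

apply_moves(increments=[-0.001,0,0.01,0,0,0,0,0,0.015,0,0,0,0,0,0.015,0,0,0,0,0,0.015,0,0,0,0,0,0.015,0,0,0,0,0,0,0,0,0.06,0,0,0,0,0,0.1,0,0,0,0,0,0.1,0,0,0,0,0,0.1,0,0,0,0,0,0.1,0,0,0,0,0,0.1,0,0,0,0,0,0.1,0,0,0,0,0,0.1,0,0,0,0,0,0.1,0,0,0,0,0,0.1,0,0,0,0,0,0.1,0,0,0,0,0,0.1,0,0,0,0,0,0.1,0,0,0,0,0,0.1])

```text
t: 12.97
eef_pos: [0.5509, -0.1578, 0.1644]
ee_rot: [3.132, 0.006, 2.854]
force: [1.0, 0.3, 0.6]
width: 0.0568
```

apply_moves(increments=[0,0,0,0,0,0.05,0,0,0,0,0,0,0,0,0,0,0,0])

```text
t: 13.22
eef_pos: [0.5509, -0.1579, 0.1669]
ee_rot: [3.131, 0.008, 2.911]
force: [-0.1, -0.2, 0.4]
width: 0.0573
```

```bash
python3 - <<'E'
from h import *
s=arm.get_state(); print(s["t"],s["eef_pos"],s["ee_rot"],s["q"],s["width"])
print([(np.round(d["box"],1),round(d["conf"],2)) for n in("sleeve","spindle") for d in [*(optics.grab_frame("scene") is None and [] or finder.find_in("scene",n))][:2]])
E
```

```text
13.2167 [ 0.55092993 -0.15789065  0.16686369] [3.13124551 0.00816212 2.91100029] [ 0.05696244  0.24476096 -0.31745454 -0.00905333 -0.99783802 -0.28264542] 0.057284955149680336
[(array([201.6, 174.6, 223. , 196.7]), 0.61), (array([204.8, 162.8, 225.2, 200.1]), 0.43), (array([203.4, 160.4, 224.2, 202.5]), 0.49)]
```

apply_moves(increments=[-0.0015,0,0,-0.008,0.01,0,0,0,-0.01,0,0,0,0,0,-0.012,0,0,0,0,0,-0.012,0,0,0,0,0,-0.012,0,0,0,0,0,-0.008,0,0,0,0,0,-0.005,0,0,0,0,0,0,0,0,0,0,0,0,0,0,0])

```text
t: 14.17
eef_pos: [0.5481, -0.1575, 0.1012]
ee_rot: [-3.14, -0.003, 2.908]
force: [-0.2, -0.5, 0.3]
width: 0.0568
```

apply_moves(increments=[0.001,0,-0.001,0,0,0,0,0,0,0,0,0,0,0,0,0,0,0,0,0,0,0,0,0,0,0,0,0,0,0,0,0,0,0,0,0,0,0,0,0,0,0,0,0,0,0,0,0], hand=1, force=50)

```text
t: 14.83
eef_pos: [0.5507, -0.1576, 0.1026]
ee_rot: [-3.14, 0.001, 2.908]
force: [0.2, -0.1, -3.6]
width: 0.013
```

Gripped the 14 mm shaft. Lifting straight up slowly.

apply_moves(increments=[0,0,0.004,0,0,0,0,0,0.006,0,0,0,0,0,0.006,0,0,0,0,0,0.006,0,0,0,0,0,0.006,0,0,0,0,0,0.006,0,0,0])

```text
t: 15.33
eef_pos: [0.5494, -0.1574, 0.1379]
ee_rot: [-3.14, -0.003, 2.907]
force: [0.3, -0.3, -2.6]
width: 0.013
```

apply_moves(increments=[0,0,0.008,0,0,0,0,0,0.01,0,0,0,0,0,0.015,0,0,0,0,0,0.02,0,0,0,0,0,0.025,0,0,0,0,0,0.025,0,0,0,0,0,0.025,0,0,0,0,0,0.025,0,0,0,0,0,0.015,0,0,0,0,0,0.005,0,0,0,0,0,0,0,0,0])

```text
t: 16.25
eef_pos: [0.5456, -0.1577, 0.3289]
ee_rot: [-3.141, 0.0, 2.907]
force: [0.2, -0.2, -2.8]
width: 0.0127
```

```bash
python3 - <<'E'
from h import *
s=arm.get_state(); p=s["eef_pos"];print(s["t"],p,s["ee_rot"],s["q"],s["force"])
u=proj("scene",p-[0,0,.05]).astype(int); o=(u[0]-60,max(u[1]-50,0)); print(o)
im=optics.grab_frame("scene")[:,:,::-1][o[1]:o[1]+120,o[0]:o[0]+120]
cv2.imwrite("pics/s7.png",np.clip(cv2.resize(im,None,fx=4,fy=4,interpolation=cv2.INTER_CUBIC).astype(float)*1.6,0,255))
E
```

```text
16.25 [ 0.54564118 -0.15770246  0.3289179 ] [-3.14080571e+00  7.11602335e-05  2.90678929e+00] [ 6.36386953e-02  1.36115313e-01 -7.91434194e-02  7.91311660e-04
 -1.35570103e+00 -2.98611051e-01] [ 0.19987531 -0.2228627  -2.76477059]
(np.int64(135), np.int64(23))[ WARN:0@1.350] global loadsave.cpp:1063 imwrite_ Unsupported depth image for selected encoder is fallbacked to CV_8U.
```

View pics/s7.png

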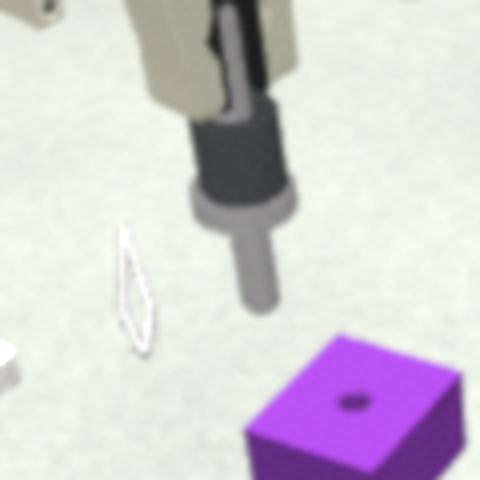

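The spindle is drawn out, with the sleeve on its flange. Now tilting 45°, foot towards the base.

apply_moves(increments=[0,0,0,0.007,0.029,0,0,0,0,0.014,0.058,0,0,0,0,0.018,0.073,0,0,0,0,0.018,0.073,0,0,0,0,0.018,0.073,0,0,0,0,0.018,0.073,0,0,0,0,0.018,0.073,0,0,0,0,0.018,0.073,0,0,0,0,0.018,0.073,0,0,0,0,0.014,0.058,0,0,0,0,0.007,0.029,0,0,0,0,0,0,0,0,0,0,0,0,0])

```text
t: 17.38
eef_pos: [0.5418, -0.1555, 0.3105]
ee_rot: [3.134, -0.761, 2.908]
force: [0.9, 0.1, -2.0]
width: 0.0126
```

```bash
python3 - <<'E'
from h import *
from scipy.spatial.transform import Rotation as R
s=arm.get_state(); p=s["eef_pos"];z=R.from_euler("xyz",s["ee_rot"]).as_matrix()[:,2];print(s["t"],p,s["q"],s["force"],s["width"],"axis",z,"tilt",np.degrees(np.arccos(-z[2])),"foot",p+z*.0926)
print(proj("scene",p+z*.0926))
E
```

```text
17.3833 [ 0.54177221 -0.155549    0.31054764] [-0.03535737  0.60961707  0.42805231 -0.1705498  -2.13270432 -0.23601415] [ 0.87083842  0.07606471 -1.99709152] 0.012645882104009071 axis [-0.66913254  0.16738587 -0.7240467 ] tilt 43.61039813395016 foot [ 0.47981054 -0.14004907  0.24350092]
[233.02638149  75.22054023]
```

apply_moves(increments=[0,0,0,0.006,0.024,0,0,0,0,0,0,0,0,0,0,0,0,0,0,0,0,0,0,0,0,0,0,0,0,0,0,0,0,0,0,0])

```text
t: 17.88
eef_pos: [0.5412, -0.1551, 0.3113]
ee_rot: [3.132, -0.782, 2.909]
force: [-0.3, 0.0, -1.8]
width: 0.0126
```

```bash
python3 - <<'E'
from h import *
from scipy.spatial.transform import Rotation as R
s=arm.get_state(); p=s["eef_pos"];z=R.from_euler("xyz",s["ee_rot"]).as_matrix()[:,2];f=p+z*.0926;print(s["t"],p,s["qd"],s["force"],s["width"],"tilt",np.degrees(np.arccos(-z[2])),"foot",f)
u=proj("scene",f).astype(int);print(u)
full=optics.grab_frame("scene")[:,:,::-1]; x,y=u[0]-70,max(u[1]-75,0)
c=np.clip(cv2.resize(full[y:y+120,x:x+120],(420,420),interpolation=cv2.INTER_CUBIC).astype(float)*1.5,0,255)
cv2.imwrite("pics/s8.png",np.hstack([c,cv2.resize(full[:,200:480],(280*1,420))]).astype(np.uint8))
for n in("washer","jar","lever"): print(n,[(np.round(d["point"]),round(d["conf"],2)) for d in finder.landmark_of("scene",n)][:1])
E
```

```text
17.8833 [ 0.54115575 -0.15510101  0.31125108] [ 0.00095508 -0.01915001 -0.00175516  0.00181635  0.00358818  0.0009689 ] [-0.28922042  0.02506831 -1.82767172] 0.012628781320097598 tilt 44.8152207102114 foot [ 0.47784598 -0.13923911  0.24556217]
[234  73]
washer [(array([400., 276.]), 0.71)]
jar [(array([248., 316.]), 0.91)]
lever [(array([318., 214.]), 0.88)]
```

View pics/s8.png

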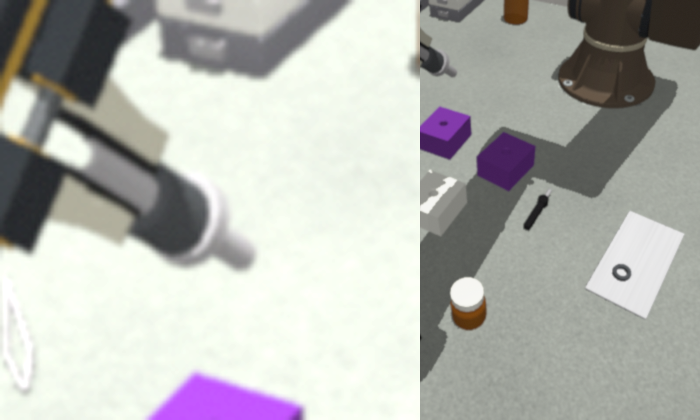

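The tilted spindle's foot is at crop (243,258), where the model predicts it. The sleeve sits against the flange, and the washer, lever and jar are unmoved. Handing in.

```bash
python3 -c "
from station import arm
print(arm.job_done())"
```

```text
the job is handed in; nothing more can be done
None
```

The job is handed in after about 18 s on the robot's clock. The arm is still holding the spindle tilted, with the sleeve on its flange. I slid the tall sleeve over the spindle onto the flange and released it. Then I gripped the bare shaft at 50 N, lifted it straight out of the block and tipped it with the foot low, towards the base.

**Last checks:**
- **Pose:** the tilt was 44.8° and the foot about 24.5 cm above the bench. Its predicted pixel (234,73) matched the picture to within about 1 px.
- **Hold:** the arm was nearly still, with a small residual speed (0.019 rad/s at joint 2). Wrist force was about 2 N.
- **Sleeve:** the picture shows it resting against the flange.
- **Things left alone:** the washer, jar and lever were found within 1–3 px of where they started.

**Small disagreements:**
- **Grip width:** the gripper reads about 1.2 mm narrower than the known diameters, both on the sleeve and on the shaft.
- **Drift:** the arm crept 1–2 mm while holding still with the fingers closing or opening.
- **Sleeve–washer spacing:** I measured about 83 mm against the stated 90 mm or so.

None of these affected the job.

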